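# Check the UV torch against the orange reference tile

### The job

Check the UV torch on the orange reference tile: tip the front of the tile case's loose lid up by its black pull, draw it out from under the lip at the back and lay it right way up on the free desk. Then lift the torch over the bottles and other things standing in between, leaving them and everything else as they stand, and bring it lens down into the open case, upright and centred about a centimetre above the orange tile, touching neither tile nor case. Finish while still holding it there, hovering steadily.

Things in the scene. Friction and masses are not known exactly. Their poses are not given: they have to be found in the camera images.
- case: dark steel tile case fixed to the desk, 74 x 130 mm (x, y), open on top under its lid. Origin: centre of its underside; x points to its back, y to its left, z up. Rim 34 mm high; walls 4 mm; clear opening x -33 to +26 mm (front wall to rear lip), y -61 to +61 mm
- case_lip (a point): middle of the lower front edge of the case's rear lip, at (26, 0, 40) mm in the case's frame; the lip runs along the whole back, 2.5 mm thick. The lid's back edge rests on a ledge 34 mm high, 5 mm deep under the lip, with 3 mm of play above: the lid cannot go straight up. Raise its front by 0.2 to 0.5 rad, draw it forward 6 mm or more, lift
- lid: loose grey metal lid, plate 68 x 130 x 3 mm, 90 g. Origin: centre of its underside, at the bottom of its 4 mm locating lips (plate z 4 to 7 mm); axes as the case's, z up. Seated, the origin is at (-3, 0, 30) mm in the case's frame and the lips (front, left, right) hang inside the walls with 2 mm play. Laid on the desk its origin is at z = 0
- lid_back (a point): middle of the lid's lower back edge, about which it tips when its front is raised; at (34, 0, 4) mm in the lid's frame
- lid_pull (a point): the black pull on the lid's front, an upright bar 12 mm thick (x), 34 mm wide (y), that stands 20 mm above the plate (z 7 to 27 mm in the lid's frame); this point is its middle, 24 mm in front of the lid's origin and 17 mm above it. The bar can be pinched from above across its 12 mm
- torch: black UV torch with a yellow band, standing on its head (lens down), 116 mm tall, 32 mm across the head, 85 g. Origin: centre of the lens face, i.e. of its underside; z up along its axis. The barrel above the head is about 25 to 30 mm across; grasp it about 80 mm above the lens
- face_orange (a point): centre of the upper face of the orange reference tile, in the closed case at first; z up
- tile_orange: the orange reference tile: 27 mm coloured disc in a 33 mm grey holder, 5 mm high, fixed on the case floor; one of three in a row along the case's y, 38 mm apart, in any order. Origin: centre of its underside, 5.5 mm above the desk; the face lies 10.5 mm above the desk
- tile_green: the green reference tile, same size; leave alone
- tile_blue: the blue reference tile, same size; leave alone
- lens_cleaner: white dropper bottle with blue cap, 40 mm across, 112 mm tall, standing between torch and case; leave alone. Origin: centre of its underside
- wood_stamp: wooden hand stamp, 38 mm across, 76 mm tall, standing in that row; leave alone. Origin: centre of its underside
- glue_stick: glue stick with red cap, 25 mm across, 86 mm tall, standing in that row; leave alone. Origin: centre of its underside
- vial_2: clear jar with dark cap, 42 mm across, 54 mm tall, standing in that row; leave alone. Origin: centre of its underside
- blower: black rubber blower, 45 mm across, 80 mm tall, behind the case; leave alone. Origin: centre of its underside
Things that resemble listed ones, but are neither listed nor needed, are in the scene too. Several things have the shape of the lid; the one meant has the colours described above.

How it is judged:
On the way, in this order (a step that is already met when the one before it is completed fails the run):
1. the lid's front is tipped up while its back edge is still under the lip (angle between lid's own z axis and vertical above 0.12 rad and z of lid in the frame of case below 0.052 m and x of lid in the frame of case above -0.015 m).
2. the lid lies right way up on the desk, let go (height (world z) of lid below 0.006 m and angle between lid's own z axis and vertical below 0.08 rad and contact force between lid and the fingers below 0.1 N and linear speed of lid below 0.02 m/s and contact force between lid and case below 0.1 N), for 0.2 s.
At the end, for the whole second after the job is handed in: The torch hovers in the grip, lens down: upright within 0.12 rad, its axis within 8 mm of the orange tile's centre, the lens 4 to 20 mm above the tile's face, still, held by the fingers and touching neither case nor tiles; the lid lies flat, right way up, on the desk, let go (all of step 2 and horizontal distance between torch and face_orange below 0.008 m and z of torch in the frame of face_orange between 0.004 and 0.02 m and angle between torch's own z axis and vertical below 0.12 rad and linear speed of torch below 0.02 m/s and contact force between torch and the fingers above 1 N and contact force between torch and case below 0.1 N and contact force between torch and tile_orange below 0.1 N and contact force between torch and tile_green below 0.1 N and contact force between torch and tile_blue below 0.1 N); the arm keeps its last pose, push and grip.
It fails at once if a bystander (bottle, stamp, glue stick, jar, blower) is shoved more than 2 cm or tipped over (distance of any of lens_cleaner, wood_stamp, glue_stick, vial_2, blower from where it was at the start of the episode above 0.02 m or angle between any of lens_cleaner, wood_stamp, glue_stick, vial_2, blower's own z axis and vertical above 0.35 rad).
It fails at once if the torch touches the case, its lid or a tile (contact force between torch and case above 0.3 N or contact force between torch and lid above 0.3 N or contact force between torch and tile_orange above 0.3 N or contact force between torch and tile_green above 0.3 N or contact force between torch and tile_blue above 0.3 N).
It fails at once if the gripper or the lid presses on a tile (contact force between any of the arm, the fingers, lid and tile_orange above 0.5 N or contact force between any of the arm, the fingers, lid and tile_green above 0.5 N or contact force between any of the arm, the fingers, lid and tile_blue above 0.5 N).
It also fails if it takes over 67 s, if anything falls off the work surface, if the arm or the gripper's body presses on something with over 40 N, if the wrist force passes 120 N, or if a joint passes its speed limit or range.

### The arm

A 7-joint arm with a two-finger parallel gripper is mounted at the origin on the work surface; the furniture and walls round the work are solid. World frame = base frame: x ahead of the robot, y to its left, z up, the work surface at z = 0. Lengths are in m, angles in rad, forces in N, time in s.
With the tool pointing down it reaches from about 0.4 to 0.875 m from the base axis. Payload 19.3 kg.
Tool frame: the origin (TCP) lies on the mounting face of the last link; the fingertips stand 173 mm ahead of it and the grasp point (between the pads) lies 155 mm ahead of it (bot.grip_point_offset is the distance from the TCP to the grasp point, in m); z points along the fingers, y is the line along which they close (so a half turn about z gives the same grasp; the last joint's range is limited). The gripper opens to 85 mm and grips with 20 to 120 N. Pads are 22 mm wide; open, the fingers measure 114 mm over their backs; the gripper's body (76 mm by 85 mm) begins 54 mm behind the grasp point. The pads swing forward as they close: fully open they stand 13 mm farther back than shut.
Start: joints at [1.166, 0.521, -0.036, 1.599, 0.021, 1.021, -0.113], TCP at [0.205, -0.59, 0.405] pointing down, gripper open.
Joint ranges: [-2.91, 2.91], [-0.3, 2.13], [-1.5, 1.42], [0.17, 2.43], [-1.26, 4.41], [0.16, 1.93], [-2.52, 2.52]. Speed limits (rad/s): [1.89, 1.89, 2.39, 2.39, 3.01, 3.01, 3.01].

### API

Orientations are given as [roll, pitch, yaw] about the fixed x, y, z axes, in that order (R = Rz(yaw) Ry(pitch) Rx(roll)).
In Python, from workcell import bot gives the robot as it stands.
- The arm moves only by the tool arm_command, never from a script. Its argument "deltas" is a list of rows, each a list of 3 entries, a list of its own where there are three numbers: the shift along the tool's x, y, z in cm, then the turn, a rotation vector about the tool's x, y, z in rad, then the finger opening in cm, from 0 to 8.54. In form: [[[tx, ty, tz], [rx, ry, rz], claw], ...]. A call has 1 to 20 rows; each row shifts and turns the commanded pose from where the row before left it, along the tool's axes as they then stand; what a row does not reach is not made up. A row lasts 1/10 s, in which the tool goes at most 50 mm and 8.59 degrees, less where a joint would pass 70% of its speed; a pose out of reach is approached as far as the arm can. A call with a gripper value outside its range is refused whole. The fingers move at their own pace and stop on an object; "newtons" is the grip in N (left out, the last holds). Time passes only in rows, so rows that do not move let the fingers close. It gives the time, the measured TCP pose, the force, the opening and the grip force at its end, in the units of the state.
- bot.observe(): the state, without advancing time (a new reading comes with each control period).
- bot.grab_frame(name): name is "side" or "top" or "wrist"; returns a dict with "frame" (384x512x3 uint8, red, green, blue), "K" (3x3 intrinsics, pixels), "rvec" (rotation vector, rad) and "tvec" (3), from world to camera coordinates, as OpenCV has them; the wrist camera has in their place "T_tool_cam" (4x4, takes a point from camera to tool coordinates, whose origin is the TCP and whose axes are the flange's). Camera axes: x right, y down, z forward; pixel columns grow to the right and rows downward; lengths in m; the calibration is good to about 2 mm. A picture is of the moment at which its call begins: read the wrist's pose just before it. There is no depth.
- bot.job_done(): hands the job in; it is judged then, once.
Trained networks look in a picture, given as the dict that the camera call returned (one of the last four; its "shot" number tells which), for a name from the list of things; names that differ only in an ending like _2 or _b are one class to them, and where a whole thing is asked for, a point or a joint stands for the part that bears it (a point fixed in the world has none). Each returns a list of dicts, best first, with "p" (0 to 1); they miss things now and then, are a little off and sometimes report something else, mostly with a low value. They report only what shows in the picture. A call takes as long as a camera call. They do not tell look-alikes from the thing itself.
- bot.find_in(name, picture): "rect" ([left, top, width, height] in pixels, round what is visible of it).
- bot.mark_of(name, picture): "at" ([column, row] in pixels: a listed point, or the origin of a listed thing).
The state is a dict: "clock": time; "qpos": joint angles; "qd": joint speeds; "joint_efforts": joint torques, N m; "position": TCP position; "tool_rot": TCP orientation; "force": force on the tool from outside, world axes, zero at the start; "moment": the same for the moment, N m; "grip_width": finger opening in m; "finger_force": force on a finger pad.
Only numpy, scipy, OpenCV 4.12 (cv2) and the standard library are available. Lean on these libraries where they do the work, as an engineer would, in place of code of your own. Each camera call takes 0.05 s, during which the arm holds its last target. There are 200 camera calls.

## Working session

There is one attempt and no reset: what is moved stays moved. The work goes in short steps, Python scripts to look and compute and a tool call to move; the robot and the scene stay as the last step left them, time stands still between calls to the robot, and variables do not carry over. Pictures are saved under pics/ and viewed, at most 10 in all, crops included, and the job is handed in when it is done.

Besides the shell and the picture viewer there is one more tool, called after ">>>" as name(argument=value, ...) on one line, values as JSON. arm_command: Moves the arm, as the interface text tells. Its arguments: {"type":"object","properties":{"deltas":{"type":"array","items":{"type":"array"}},"newtons":{"type":"number"}},"required":["deltas"]}

```bash
mkdir -p pics; cat > h.py <<'E'
import numpy as np, cv2
from workcell import bot
from scipy.spatial.transform import Rotation as R
def cam(p, st=None):
    if "rvec" in p:
        Rm=cv2.Rodrigues(np.array(p["rvec"],float))[0]; t=np.array(p["tvec"],float).ravel()
        return Rm.T, -Rm.T@t   # cam->world rot, centre
    T=np.array(p["T_tool_cam"]); Rt=R.from_euler("xyz",st["tool_rot"]).as_matrix()
    return Rt@T[:3,:3], Rt@T[:3,3]+np.array(st["position"])
def ray(p,px,st=None):
    Rc,c=cam(p,st); d=Rc@np.linalg.inv(p["K"])@np.array([px[0],px[1],1.]); return c,d/np.linalg.norm(d)
def atz(p,px,z,st=None):
    c,d=ray(p,px,st); return c+d*(z-c[2])/d[2]
def proj(p,X,st=None):
    Rc,c=cam(p,st); q=p["K"]@(Rc.T@(np.array(X)-c)); return q[:2]/q[2]
def tri(rays):
    A=sum(np.eye(3)-np.outer(d,d) for c,d in rays); b=sum((np.eye(3)-np.outer(d,d))@c for c,d in rays); return np.linalg.solve(A,b)
def save(p,n): cv2.imwrite("pics/"+n,p["frame"][:,:,::-1])
E
cat > a.py <<'E'
from h import *
st=bot.observe(); print(st["clock"],st["position"],st["tool_rot"],st["grip_width"])
P={n:bot.grab_frame(n) for n in("side","top")}
ims=[]
for n,p in P.items():
    print(n,"centre",cam(p)[1].round(3)); ims.append(p["frame"])
    for k in "case case_lip lid lid_back lid_pull torch lens_cleaner wood_stamp glue_stick vial_2 blower".split():
        print(k,[(np.round(m["at"]).tolist(),round(m["p"],2)) for m in bot.mark_of(k,p)][:5], [np.round(m["rect"]).tolist()+[round(m["p"],2)] for m in bot.find_in(k,p)][:4])
    save(p,n+"0.png")
E
python3 a.py
```

```text
0.0 [ 0.20527031 -0.59018326  0.40411046] [-3.14042883e+00  8.59176395e-05  3.34742628e-01] 0.08541569042695808
side centre [0.228 0.57  0.617]
case [([292.0, 177.0], 0.7)] [[267.0, 148.0, 47.0, 44.0, 0.57], [211.0, 216.0, 17.0, 51.0, 0.3]]
case_lip [([286.0, 159.0], 0.72)] [[267.0, 148.0, 50.0, 45.0, 0.94]]
lid [([292.0, 165.0], 0.68), ([309.0, 310.0], 0.6), ([276.0, 236.0], 0.26)] [[269.0, 150.0, 44.0, 35.0, 0.79], [270.0, 284.0, 79.0, 51.0, 0.77]]
lid_back [([305.0, 293.0], 0.96), ([279.0, 161.0], 0.81), ([222.0, 215.0], 0.68)] [[271.0, 151.0, 43.0, 32.0, 0.94], [274.0, 285.0, 78.0, 50.0, 0.72]]
lid_pull [([300.0, 158.0], 0.73), ([278.0, 238.0], 0.7), ([319.0, 316.0], 0.58), ([222.0, 214.0], 0.29)] [[272.0, 285.0, 79.0, 50.0, 0.93], [271.0, 150.0, 47.0, 30.0, 0.73], [270.0, 148.0, 45.0, 44.0, 0.64]]
torch [([221.0, 258.0], 0.76), ([281.0, 237.0], 0.33)] [[209.0, 218.0, 16.0, 45.0, 0.79], [210.0, 179.0, 22.0, 37.0, 0.3], [272.0, 147.0, 44.0, 35.0, 0.26]]
lens_cleaner [([221.0, 214.0], 0.66)] [[210.0, 180.0, 22.0, 37.0, 0.95]]
wood_stamp [([278.0, 240.0], 0.96)] [[268.0, 210.0, 20.0
[... 708 characters left out ...]
83.0, 181.0, 51.0, 31.0, 0.73], [139.0, 231.0, 51.0, 58.0, 0.69]]
lid_pull [([304.0, 208.0], 0.89), ([152.0, 268.0], 0.68)] [[137.0, 230.0, 48.0, 57.0, 0.98], [281.0, 181.0, 52.0, 33.0, 0.79]]
torch [([180.0, 176.0], 0.51), ([309.0, 184.0], 0.48)] [[167.0, 162.0, 22.0, 21.0, 0.64]]
lens_cleaner [([231.0, 159.0], 0.6), ([308.0, 183.0], 0.5)] [[303.0, 95.0, 16.0, 19.0, 0.72]]
wood_stamp [([220.0, 213.0], 0.53)] []
glue_stick [([233.0, 129.0], 0.73), ([304.0, 206.0], 0.5)] [[226.0, 117.0, 14.0, 20.0, 0.66]]
vial_2 [([226.0, 185.0], 0.55)] [[281.0, 181.0, 52.0, 31.0, 0.71], [218.0, 174.0, 17.0, 20.0, 0.49]]
blower [([228.0, 185.0], 0.73), ([310.0, 103.0], 0.65)] [[301.0, 91.0, 19.0, 24.0, 0.59]]
```

```bash
python3 - <<'E'
import cv2
t=cv2.imread("pics/top0.png");s=cv2.imread("pics/side0.png")
cv2.imwrite("pics/t0.png",cv2.resize(t[70:320,100:420],None,fx=2.4,fy=2.4,interpolation=2))
cv2.imwrite("pics/s0.png",cv2.resize(s[100:360,150:420],None,fx=2.3,fy=2.3,interpolation=2))
E
```

```text
(no output)
```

View pics/t0.png

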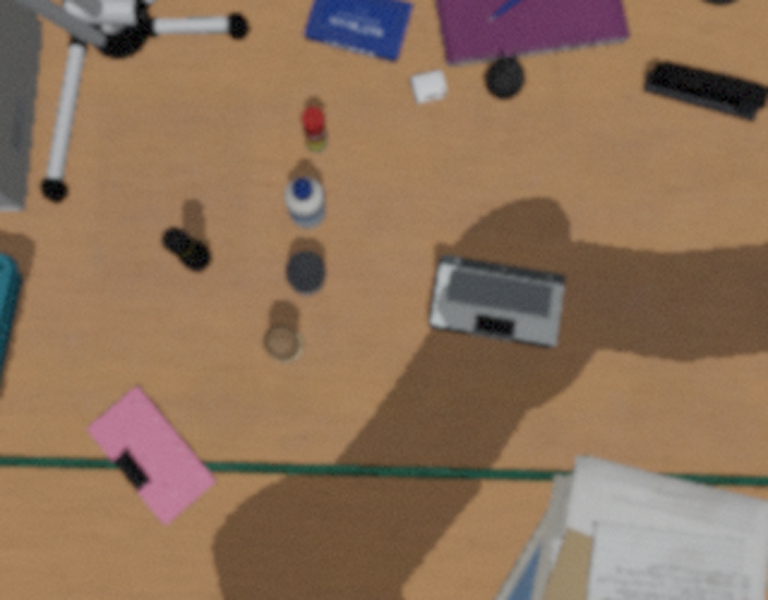

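View pics/s0.png

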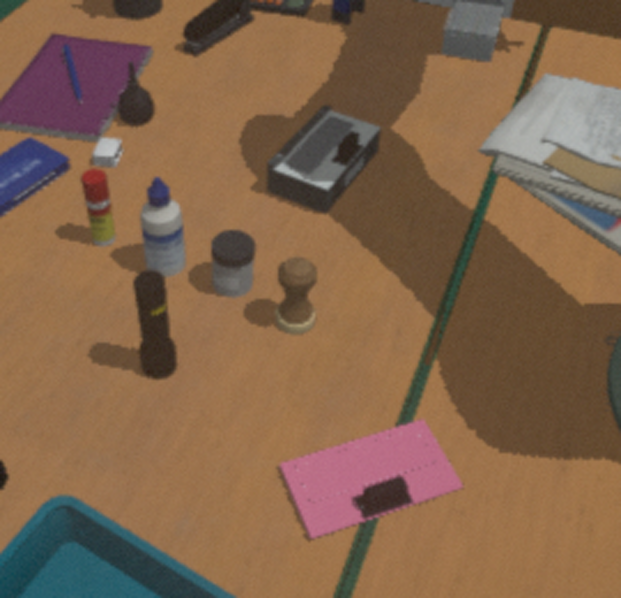

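The top view shows the grey lid on the case, with its pull near top px (306,205), and the torch foot near (183,176). It also shows jar, bottle and stamp in a row at columns 217-233. The pink lid-shaped plate at (155,265) is a look-alike. In the side view the grey lid's pull is near (301,164), the pink one's is near (317,316), and the torch foot is near (218,260).

Candidates for the lid pull are grey (306,205) and pink (155,265), so I choose grey. The only torch is the one with the yellow band at (180,172).

```bash
cat > b.py <<'E'
from h import *
S=bot.grab_frame("side");T=bot.grab_frame("top")
for n,s,t in [("pull",(301.3,164.3),(306.3,205.4)),("torchtop",(215.5,218.5),(174,169)),("torchfoot",(218.5,261),(182,176))]:
    X=tri([ray(S,s),ray(T,t)]); print(n,X.round(4),proj(S,X).round(1),proj(T,X).round(1))
z={"torch":0,"lens_cleaner":0,"wood_stamp":0,"glue_stick":0,"vial_2":0,"blower":0,"lid_pull":.047,"case_lip":.04,"case":0}
for k in z:
    for p,n in((S,"S"),(T,"T")):
        print(n,k,[(atz(p,m["at"],z[k]).round(3)[:2].tolist(),round(m["p"],2)) for m in bot.mark_of(k,p)][:2])
# lid plate outer corners in top crop
for c in [(441,257),(565,275),(557,346),(431,329)]:
    print(atz(T,(100+c[0]/2.4,70+c[1]/2.4),.037 if c[1]>300 else .0425).round(4))
E
python3 b.py
```

```text
pull [ 0.4357 -0.161   0.0416] [301.3 164.3] [306.3 205.4]
torchtop [0.5035 0.1533 0.1151] [215.6 218.5] [174.  168.9]
torchfoot [ 0.5088  0.1571 -0.01  ] [217.7 260.8] [182.2 176.7]
S torch [([0.509, 0.15], 0.61)]
T torch [([0.51, 0.157], 0.53)]
S lens_cleaner [([0.552, 0.041], 0.59)]
T lens_cleaner [([0.562, 0.034], 0.65)]
S wood_stamp [([0.408, 0.052], 0.63)]
T wood_stamp [([0.411, 0.055], 0.6)]
S glue_stick [([0.642, 0.029], 0.72), ([0.496, -0.216], 0.15)]
T glue_stick [([0.638, 0.02], 0.63), ([0.501, 0.154], 0.55)]
S vial_2 [([0.481, 0.032], 0.96)]
T vial_2 [([0.492, 0.034], 0.76)]
S blower [([0.72, -0.181], 0.74)]
T blower [([0.719, -0.176], 0.63)]
S lid_pull [([0.435, -0.173], 0.84), ([0.273, 0.23], 0.73)]
T lid_pull [([0.44, -0.16], 0.84), ([0.285, 0.201], 0.62)]
S case_lip [([0.472, -0.159], 0.76)]
T case_lip [([0.491, -0.16], 0.77)]
S case [([0.464, -0.153], 0.67)]
T case [([0.468, -0.162], 0.52)]
[ 0.5049 -0.1049  0.0425]
[ 0.4893 -0.2331  0.0425]
[ 0.4163 -0.2251  0.037 ]
[ 0.4304 -0.0958  0.037 ]
```

>>> arm_command(deltas=[[[2.7,-2.5,0],[0,0,0],4],[[2.7,-2.5,0],[0,0,0],4],[[2.7,-2.5,0],[0,0,0],4],[[2.7,-2.5,0],[0,0,0],4],[[2.7,-2.5,0],[0,0,0],4],[[2.7,-2.5,0],[0,0,0],4],[[2.7,-2.5,0],[0,0,0],4],[[2.7,-2.5,0],[0,0,0],4],[[2.7,-2.5,0],[0,0,0],4],[[2.7,-2.5,0],[0,0,0],4],[[2.7,-2.5,0],[0,0,0],4],[[2.7,-2.5,0],[0,0,0],4],[[0,0,0],[0,0,-0.14],4],[[0,0,0],[0,0,-0.14],4],[[0,0,0],[0,0,-0.14],4],[[0,0,0],[0,0,-0.14],4],[[0,0,0],[0,0,-0.14],4],[[0,0,0],[0,0,-0.14],4],[[0,0,0],[0,0,-0.14],4],[[0,0,0],[0,0,-0.13],4]], newtons=40)

```text
clock: 5.3
position: [0.4128, -0.2005, 0.4048]
tool_rot: [3.141, 0.0, 1.45]
force: [0.1, 0.0, -0.4]
grip_width: 0.0399
finger_force: 0.0
```

>>> arm_command(deltas=[[[0,0,0],[0,0,0],4],[[0,0,0],[0,0,0],4]])

```text
clock: 5.5
position: [0.4127, -0.2006, 0.4047]
tool_rot: [3.142, -0.0, 1.44]
force: [0.8, 0.5, 0.4]
grip_width: 0.0402
finger_force: 0.0
```

```bash
cat > c.py <<'E'
from h import *
import sys
st=bot.observe(); W=bot.grab_frame("wrist"); save(W,sys.argv[1])
print(st["clock"],np.round(st["position"],4),np.round(st["tool_rot"],4),st["grip_width"],np.round(st["qpos"],2),np.round(st["force"],1))
print(np.round(W["T_tool_cam"],3).tolist())
for k,z in (("lid_pull",.047),("case_lip",.04),("lid_back",.034),("case",0)):
    print(k,[(np.round(m["at"],1).tolist(),atz(W,m["at"],z,st).round(4)[:2].tolist(),round(m["p"],2)) for m in bot.mark_of(k,W)][:2])
E
python3 c.py w1.png
```

```text
5.5 [ 0.4127 -0.2006  0.4047] [ 3.1415 -0.      1.4404] 0.0401978856372518 [ 0.67  0.28 -0.41  2.    0.14  0.89  0.05] [0.8 0.5 0.4]
[[0.001, -0.951, -0.309, 0.08], [1.0, 0.001, -0.0, 0.0], [0.0, -0.309, 0.951, 0.03], [0.0, 0.0, 0.0, 1.0]]
lid_pull [([272.6, 121.5], [0.4354, -0.1569], 0.8)]
case_lip [([326.2, 121.9], [0.491, -0.1653], 0.8)]
lid_back [([326.1, 121.7], [0.4921, -0.1658], 0.75)]
case []
```

View pics/w1.png

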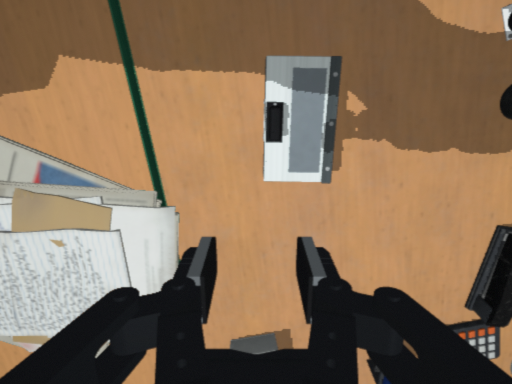

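```bash
python3 - <<'E'
import cv2
t=cv2.imread("pics/w1.png")
cv2.imwrite("pics/w1c.png",cv2.resize(t[45:195,250:360],None,fx=4,fy=4,interpolation=2))
E
```

```text
(no output)
```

View pics/w1c.png

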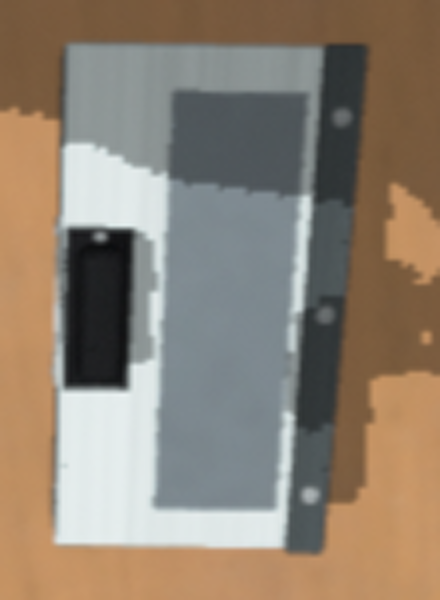

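The crop shows the grey plate with its black pull at crop (97,308), which is full px (274,122). The dark rear lip is on the right, so the choice is confirmed.

```bash
cat > d.py <<'E'
from h import *
from scipy.optimize import least_squares
st=bot.observe(); W=bot.grab_frame("wrist")
f=lambda c:np.array(c)/4+[250,45]
M=[((-37,65,37),(65,45)),((-37,-65,37),(54,544)),((37,65,42.5),(367,45)),((37,-65,42.5),(322,553)),((26,65,42.5),(325,45)),((26,-65,42.5),(286,550)),
 ((-33,17,57),(66,230)),((-21,17,57),(133,230)),((-21,-17,57),(127,388)),((-33,-17,57),(64,388))]
def X(q,a): return np.append(q[:2]+R.from_euler("z",q[2]).as_matrix()[:2,:2]@np.array(a[:2])/1e3,a[2]/1e3)
F=lambda q:np.concatenate([proj(W,X(q,a),st)-f(c) for a,c in M])
r=least_squares(F,[.464,-.163,-.12],loss="soft_l1"); print(r.x.round(4)); print(F(r.x).reshape(-1,2).round(1).tolist())
print("pull",X(r.x,(-27,0,47)),"lip",X(r.x,(26,0,40)))
E
python3 d.py
```

```text
[ 0.464  -0.1623 -0.1395]
[[-0.2, -1.1], [-0.1, 0.2], [0.5, -0.6], [0.3, 0.2], [-0.3, -0.7], [-0.7, 0.9], [3.2, 4.0], [-1.3, 4.2], [-1.1, -0.5], [2.8, -0.7]]
pull [ 0.43726785 -0.15855484  0.047     ] lip [ 0.48975271 -0.16592639  0.04      ]
```

>>> arm_command(deltas=[[[2.2,0.9,0],[0,0,0.01],4],[[2.2,0.9,0],[0,0,0],4],[[0,0,2],[0,0,0],4],[[0,0,3],[0,0,0],4],[[0,0,3],[0,0,0],4],[[0,0,3],[0,0,0],4],[[0,0,3],[0,0,0],4],[[0,0,2],[0,0,0],4],[[0,0,1],[0,0,0],4],[[0,0,1],[0,0,0],4],[[0,0,0.6],[0,0,0],4],[[0,0,0.5],[0,0,0],4],[[0,0,0],[0,0,0],4],[[0,0,0],[0,0,0],4]], newtons=40)

```text
clock: 7.2
position: [0.4365, -0.1593, 0.2141]
tool_rot: [3.141, 0.0, 1.435]
force: [0.2, -0.1, 0.8]
grip_width: 0.04
finger_force: 0.0
```

>>> arm_command(deltas=[[[0,0,0],[0,0,0],0.6],[[0,0,0],[0,0,0],0.6],[[0,0,0],[0,0,0],0.6],[[0,0,0],[0,0,0],0.6],[[0,0,0],[0,0,0],0.6],[[0,0,0],[0,0,0],0.6],[[0,0,0],[0,0,0],0.6],[[0,0,0],[0,0,0],0.6]], newtons=40)

```text
clock: 8.0
position: [0.4365, -0.1593, 0.2141]
tool_rot: [3.141, 0.0, 1.435]
force: [-1.5, 0.1, 7.6]
grip_width: 0.0107
finger_force: 39.4
```

>>> arm_command(deltas=[[[0,0.9,-0.27],[0.05,0,0],0.6],[[0,0,0],[0,0,0],0.6],[[0,0.9,-0.27],[0.05,0,0],0.6],[[0,0,0],[0,0,0],0.6],[[0,0.9,-0.27],[0.05,0,0],0.6],[[0,0,0],[0,0,0],0.6]])

```text
clock: 8.6
position: [0.4638, -0.163, 0.2204]
tool_rot: [-2.993, 0.0, 1.435]
force: [1.8, -0.5, 2.6]
grip_width: 0.0112
finger_force: 39.9
```

>>> arm_command(deltas=[[[0,0.9,-0.27],[0.05,0,0],0.6],[[0,0,0],[0,0,0],0.6],[[0,0.9,-0.27],[0.05,0,0],0.6],[[0,0,0],[0,0,0],0.6],[[0,0.9,-0.27],[0.05,0,0],0.6],[[0,0,0],[0,0,0],0.6],[[0,0,0],[0,0,0],0.6]])

```text
clock: 9.3
position: [0.4908, -0.1667, 0.2228]
tool_rot: [-2.845, 0.0, 1.435]
force: [3.1, -0.6, 3.0]
grip_width: 0.0112
finger_force: 40.0
```

```bash
cat > e.py <<'E'
from h import *
import sys
st=bot.observe(); W=bot.grab_frame("wrist");S=bot.grab_frame("side")
print(st["clock"],np.round(st["position"],4),np.round(st["tool_rot"],4),st["grip_width"],np.round(st["force"],1),np.round(st["moment"],2))
x0,y0,x1,y1=map(int,sys.argv[2:6])
s=cv2.resize(S["frame"][y0:y1,x0:x1],(400,int(400*(y1-y0)/(x1-x0))),interpolation=2); w=cv2.resize(W["frame"],(400,300))
h=max(s.shape[0],300); o=np.zeros((h,800,3),np.uint8); o[:s.shape[0],:400]=s; o[:300,400:]=w
cv2.imwrite("pics/"+sys.argv[1],o[:,:,::-1])
E
python3 e.py e1.png 220 80 360 220
```

```text
9.3 [ 0.4908 -0.1667  0.2228] [-2.8447e+00  2.0000e-04  1.4348e+00] 0.011213947085246255 [ 3.1 -0.6  3. ] [-0.07 -0.81  0.  ]
```

View pics/e1.png

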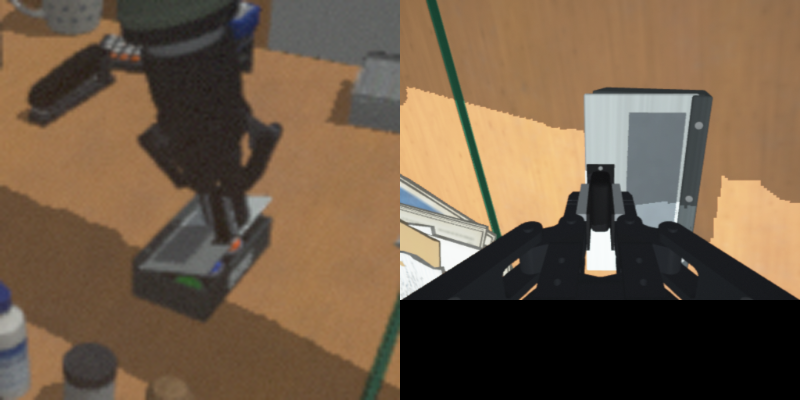

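The picture shows the lid tipped with its back under the lip. The tiles are green nearest the camera, then blue, with orange at the far end, so orange is at case y ≈ -38 mm. Next I draw the lid forward and lift.

>>> arm_command(deltas=[[[0,-0.38,0.12],[0,0,0],0.6],[[0,-0.38,0.12],[0,0,0],0.6],[[0,-0.38,0.12],[0,0,0],0.6],[[0,-0.38,0.12],[0,0,0],0.6],[[0,0,0],[0,0,0],0.6],[[0,-0.15,-0.48],[0,0,0],0.6],[[0,-0.3,-0.95],[0,0,0],0.6],[[0,-0.6,-1.9],[0,0,0],0.6],[[0,-0.74,-2.4],[0,0,0],0.6],[[0,-0.74,-2.4],[0,0,0],0.6],[[0,-0.74,-2.4],[0,0,0],0.6],[[0,0,0],[-0.1,0,0],0.6],[[0,0,0],[-0.1,0,0],0.6],[[0,0,0],[-0.098,0,0],0.6],[[0,0,0],[0,0,0],0.6],[[0,0,0],[0,0,0],0.6]])

```text
clock: 11.0
position: [0.4753, -0.1646, 0.3337]
tool_rot: [-3.137, 0.0, 1.435]
force: [0.6, -0.8, -0.3]
grip_width: 0.011
finger_force: 39.5
```

```bash
python3 e.py e2.png 150 60 350 220
```

```text
11.0 [ 0.4753 -0.1646  0.3337] [-3.1372e+00  3.0000e-04  1.4346e+00] 0.011042391903175687 [ 0.6 -0.8 -0.3] [ 0.02 -0.05  0.01]
```

View pics/e2.png

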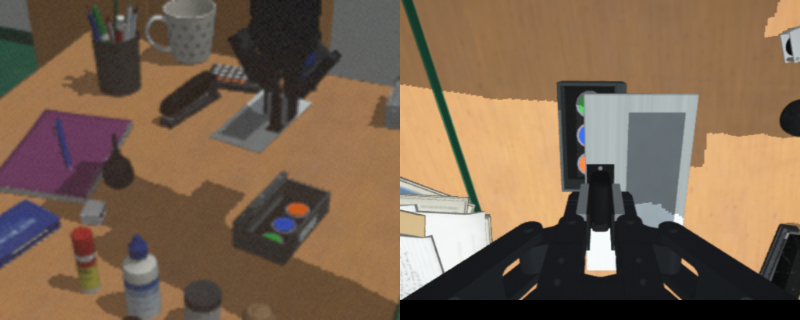

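The lid hangs level in the grip and the case is open. In the wrist view the tiles run green, blue, orange from +y to -y. The desk behind the case is free, so the lid goes there.

>>> arm_command(deltas=[[[-0.36,2.88,0],[0,0,0],0.6],[[-0.36,2.88,0],[0,0,0],0.6],[[-0.36,2.88,0],[0,0,0],0.6],[[-0.36,2.88,0],[0,0,0],0.6],[[0,0,2.5],[0,0,0],0.6],[[0,0,3],[0,0,0],0.6],[[0,0,3],[0,0,0],0.6],[[0,0,3],[0,0,0],0.6],[[0,0,2],[0,0,0],0.6],[[0,0,0.9],[0,0,0],0.6],[[0,0,0],[0,0,0],0.6],[[0,0,0],[0,0,0],0.6]])

```text
clock: 12.3
position: [0.5876, -0.1945, 0.1897]
tool_rot: [-3.14, 0.0, 1.435]
force: [-0.3, 0.5, -0.1]
grip_width: 0.011
finger_force: 39.5
```

>>> arm_command(deltas=[[[0,0,0.1],[0,0,0],0.6],[[0,0,0.1],[0,0,0],0.6],[[0,0,0.1],[0,0,0],0.6],[[0,0,0.1],[0,0,0],0.6],[[0,0,0],[0,0,0],0.6]])

```text
clock: 12.8
position: [0.5872, -0.1944, 0.1849]
tool_rot: [-3.139, -0.0, 1.435]
force: [-0.3, 1.1, 0.0]
grip_width: 0.0107
finger_force: 39.5
```

>>> arm_command(deltas=[[[0,0,0.05],[0,0,0],0.6],[[0,0,0.05],[0,0,0],0.6],[[0,0,0],[0,0,0],0.6]])

```text
clock: 13.1
position: [0.5872, -0.1944, 0.1842]
tool_rot: [-3.14, 0.0, 1.435]
force: [-3.5, 0.2, 5.5]
grip_width: 0.0113
finger_force: 40.4
```

>>> arm_command(deltas=[[[0,0,0.05],[0,0,0],0.6],[[0,0,0.05],[0,0,0],0.6],[[0,0,0],[0,0,0],0.6]])

```text
clock: 13.4
position: [0.5873, -0.1944, 0.1842]
tool_rot: [-3.14, 0.0, 1.435]
force: [-8.1, 2.1, 23.8]
grip_width: 0.0111
finger_force: 42.8
```

>>> arm_command(deltas=[[[0,0,-0.1],[0,0,0],0.6],[[0,0,0],[0,0,0],2.5],[[0,0,0],[0,0,0],4],[[0,0,0],[0,0,0],4],[[0,0,0],[0,0,0],4],[[0,0,-1],[0,0,0],4],[[0,0,-2],[0,0,0],4],[[0,0,-3],[0,0,0],4],[[0,0,-4],[0,0,0],4],[[0,0,-4],[0,0,0],4],[[0,0,-4],[0,0,0],4],[[0,0,-3],[0,0,0],4],[[0,0,0],[0,0,0],4],[[0,0,0],[0,0,0],4]])

```text
clock: 14.8
position: [0.5875, -0.1945, 0.3948]
tool_rot: [-3.141, 0.0, 1.435]
force: [0.1, -0.0, -0.8]
grip_width: 0.04
finger_force: 0.0
```

```bash
python3 e.py e3.png 150 60 350 220; cat > g.py <<'E'
from h import *
st=bot.observe(); W=bot.grab_frame("wrist")
for k,z in (("face_orange",.0105),("tile_orange",.0055),("lid",0),("case_lip",.04)):
    print(k,[(np.round(m["at"],1).tolist(),atz(W,m["at"],z,st).round(4)[:2].tolist(),round(m["p"],2)) for m in bot.mark_of(k,W)][:2])
q=(.464,-.1623,-.1395)
print("model",np.array(q[:2])+R.from_euler("z",q[2]).as_matrix()[:2,:2]@[0,-.038])
for n in ("top","wrist","side"):
    p=W if n=="wrist" else bot.grab_frame(n); hsv=cv2.cvtColor(p["frame"],cv2.COLOR_RGB2HSV)
    m=cv2.inRange(hsv,(3,170,140),(14,255,255)); c,l,s,ce=cv2.connectedComponentsWithStats(m)
    for i in np.argsort(-s[1:,4])[:4]+1:
        print(n,s[i].tolist(),ce[i].round(1),atz(p,ce[i],.0105,st).round(4))
E
python3 g.py
```

```text
14.8 [ 0.5875 -0.1945  0.3948] [-3.1409e+00  4.0000e-04  1.4347e+00] 0.03998044026196603 [ 0.1 -0.  -0.8] [-0.01  0.07  0.05]
face_orange [([147.3, 178.2], [0.4576, -0.198], 0.72)]
tile_orange [([150.7, 182.8], [0.4583, -0.2053], 0.87), ([362.0, 126.0], [0.7084, -0.1721], 0.29)]
lid [([277.6, 155.9], [0.6113, -0.1944], 0.94)]
case_lip [([161.5, 150.8], [0.4911, -0.1642], 0.65), ([140.1, 111.1], [0.479, -0.1222], 0.53)]
model [ 0.45871618 -0.19993085]
top [317, 196, 7, 8, 45] [319.9 199.4] [ 0.4554 -0.2005  0.0105]
wrist [136, 169, 21, 21, 339] [146.1 179.4] [ 0.4559 -0.1993  0.0105]
wrist [359, 352, 6, 6, 32] [361.8 354.4] [ 0.6964 -0.4916  0.0105]
side [294, 162, 9, 5, 39] [298.4 164. ] [ 0.4544 -0.1987  0.0105]
side [192, 174, 1, 1, 1] [192. 174.] [ 0.6947 -0.052   0.0105]
```

View pics/e3.png

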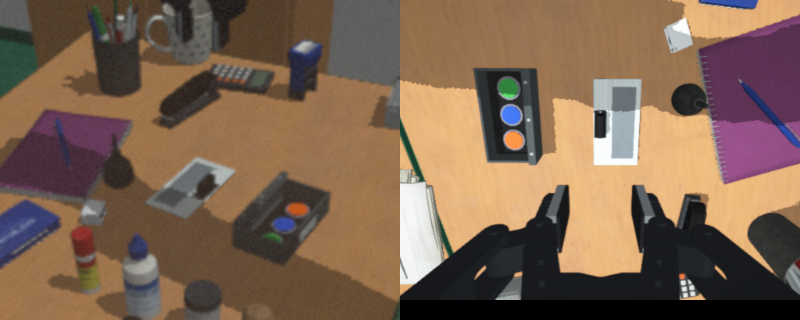

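The lid lies flat, right way up, behind the case. The orange tile is at about wrist px (147,179), and three views put it at (0.4555, -0.1995). Now to the torch.

>>> arm_command(deltas=[[[2,-0.8,0],[0,0,0],7],[[3.2,-1.3,0],[0,0,0],7],[[3.6,-1.5,0],[0,0,0],7],[[3.6,-1.5,0],[0,0,0],7],[[3.6,-1.5,0],[0,0,0],7],[[3.6,-1.5,0],[0,0,0],7],[[3.6,-1.5,0],[0,0,0],7],[[3.6,-1.5,0],[0,0,0],7],[[2.3,-0.9,0],[0,0,0],7],[[0,0,0],[0,0,0],7],[[0,0,0],[0,0,0],7]])

```text
clock: 16.35
position: [0.5083, 0.1101, 0.3941]
tool_rot: [-3.14, 0.0, 1.436]
force: [-0.3, -0.3, 1.4]
grip_width: 0.0703
finger_force: 0.0
```

```bash
cat > t.py <<'E'
from h import *
st=bot.observe(); W=bot.grab_frame("wrist"); save(W,"wt.png")
print(st["clock"],np.round(st["position"],4),np.round(st["tool_rot"],3),np.round(st["qpos"],2))
for k,z in (("torch",0),("lens_cleaner",0),("vial_2",0)):
    print(k,[(np.round(m["at"],1).tolist(),atz(W,m["at"],z,st).round(4)[:2].tolist(),round(m["p"],2)) for m in bot.mark_of(k,W)][:2],[np.round(m["rect"]).tolist() for m in bot.find_in(k,W)][:2])
for xy in ((.508,.155),(.504,.153)): print([proj(W,(*xy,z),st).round(1).tolist() for z in (0,.08,.116)])
E
python3 t.py
```

```text
16.35 [0.5083 0.1101 0.3941] [-3.14   0.     1.436] [ 0.04  0.4  -0.47  1.87  0.22  0.93 -0.68]
torch [([250.6, 118.5], [0.5073, 0.1565], 0.86)] [[227.0, 103.0, 35.0, 42.0]]
lens_cleaner [([307.2, 209.1], [0.5615, 0.0382], 0.81)] [[292.0, 195.0, 48.0, 60.0], [153.0, 193.0, 48.0, 50.0]]
vial_2 [([252.4, 349.2], [0.464, -0.1692], 0.59), ([249.6, 214.8], [0.4897, 0.0402], 0.57)] [[228.0, 202.0, 40.0, 50.0]]
[[251.4, 119.8], [249.9, 128.6], [248.9, 134.4]]
[[248.1, 122.0], [245.7, 131.5], [244.2, 137.6]]
```

View pics/wt.png

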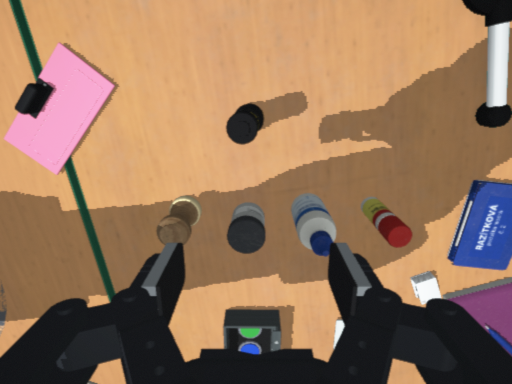

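The torch top disc is at about (243,128) and its foot at about (248,117). By size they resolve to an upright torch at about (0.504, 0.158). The bottles, jar and stamp stand at rows 195-255. I move over the torch and check again from lower down.

>>> arm_command(deltas=[[[1.6,-0.4,0],[0,0,0],7],[[1.6,-0.4,0],[0,0,0],7],[[1.5,-0.3,0],[0,0,0],7],[[0,0,2],[0,0,0],7],[[0,0,3],[0,0,0],7],[[0,0,3],[0,0,0],7],[[0,0,1],[0,0,0],7],[[0,0,0],[0,0,0],7],[[0,0,0],[0,0,0],7]])

```text
clock: 17.6
position: [0.5039, 0.1583, 0.3052]
tool_rot: [-3.14, -0.001, 1.435]
force: [-0.4, -0.3, 0.9]
grip_width: 0.0703
finger_force: 0.0
```

```bash
sed -i 's/wt.png/wt2.png/' t.py; python3 t.py; python3 - <<'E'
from h import *
st=bot.observe(); W=bot.grab_frame("wrist"); g=cv2.cvtColor(W["frame"],cv2.COLOR_RGB2GRAY)
for xy in ((.504,.158),):
  for z,r in ((.116,.013),(0,.016)):
    print(z,[proj(W,(xy[0]+r*np.cos(a),xy[1]+r*np.sin(a),z),st).round(0).tolist() for a in np.arange(4)*np.pi/2])
E
```

```text
17.6 [0.5039 0.1583 0.3052] [-3.140e+00 -1.000e-03  1.435e+00] [-0.09  0.53 -0.44  1.93  0.32  0.75 -0.85]
torch [([259.2, 180.3], [0.5062, 0.1573], 0.87)] [[232.0, 166.0, 46.0, 88.0]]
lens_cleaner [([327.7, 285.1], [0.5605, 0.0379], 0.67), ([179.7, 282.5], [0.412, 0.0611], 0.37)] [[309.0, 270.0, 38.0, 82.0]]
vial_2 [([254.2, 292.5], [0.4853, 0.0392], 0.88)] []
[[261.5, 182.5], [263.3, 216.8], [264.6, 242.0]]
[[257.4, 185.1], [257.7, 220.3], [258.0, 246.0]]
0.116 [[281.0, 235.0], [254.0, 217.0], [234.0, 241.0], [260.0, 259.0]]
0 [[275.0, 178.0], [255.0, 163.0], [240.0, 182.0], [259.0, 196.0]]
```

View pics/wt2.png

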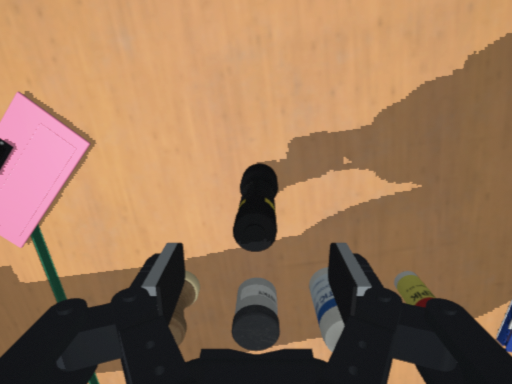

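The torch is centred between the fingers. Its top spans columns 234-276 and its foot is near (259,178). It sits about 2 mm farther along +y. I descend and grasp.

>>> arm_command(deltas=[[[0.2,0,1],[0,0,0],7],[[0,0,2],[0,0,0],7],[[0,0,2],[0,0,0],7],[[0,0,1.5],[0,0,0],7],[[0,0,0.7],[0,0,0],7],[[0,0,0],[0,0,0],7],[[0,0,0],[0,0,0],5],[[0,0,0],[0,0,0],4],[[0,0,0],[0,0,0],3.4],[[0,0,0],[0,0,0],3],[[0,0,0],[0,0,0],2.6],[[0,0,0],[0,0,0],2],[[0,0,0],[0,0,0],2],[[0,0,0],[0,0,0],2]], newtons=35)

```text
clock: 19.4
position: [0.504, 0.1603, 0.2328]
tool_rot: [-3.141, -0.001, 1.435]
force: [1.4, -0.3, 5.6]
grip_width: 0.0277
finger_force: 34.0
```

>>> arm_command(deltas=[[[0,0,-0.5],[0,0,0],2],[[0,0,-1],[0,0,0],2],[[0,0,-2],[0,0,0],2],[[0,0,-3],[0,0,0],2],[[0,0,-3],[0,0,0],2],[[0,0,-3],[0,0,0],2],[[0,0,-2],[0,0,0],2],[[0,0,-1],[0,0,0],2],[[0,0,0],[0,0,0],2],[[0,0,0],[0,0,0],2]])

```text
clock: 20.4
position: [0.5037, 0.16, 0.3866]
tool_rot: [-3.139, 0.0, 1.435]
force: [-0.6, -0.7, -1.0]
grip_width: 0.0273
finger_force: 34.0
```

```bash
cat > v.py <<'E'
from h import *
import sys
st=bot.observe(); P={n:bot.grab_frame(n) for n in("side","top","wrist")}
X=np.array(st["position"]); print(st["clock"],X.round(4),np.round(st["tool_rot"],3),st["grip_width"],st["finger_force"],np.round(st["force"],1))
zl=X[2]-.233
print("expected lens",X[0],X[1],zl)
for n,p in P.items():
    ms=[m for m in bot.mark_of("torch",p)][:2]; rs=bot.find_in("torch",p)[:2]
    print(n,[np.round(m["at"],1).tolist() for m in ms],"exp",proj(p,(X[0],X[1],zl),st).round(1),"top exp",proj(p,(X[0],X[1],zl+.116),st).round(1),[np.round(r["rect"]).tolist() for r in rs])
s=P["side"]["frame"];c=proj(P["side"],(X[0],X[1],zl)).astype(int)
o=np.hstack([cv2.resize(s[max(c[1]-70,0):c[1]+50,c[0]-60:c[0]+60],(400,400),interpolation=2),cv2.resize(P["wrist"]["frame"][:,64:448],(400,400))])
cv2.imwrite("pics/"+sys.argv[1],o[:,:,::-1])
E
python3 v.py v1.png
```

```text
20.4 [0.5037 0.16   0.3866] [-3.139  0.     1.435] 0.027322443166303695 33.99300924298586 [-0.6 -0.7 -1. ]
expected lens 0.5037436421319108 0.16000499350517852 0.153575222654355
side [[213.0, 204.8]] exp [211.9 205.9] top exp [205.1 153.3] [[200.0, 153.0, 20.0, 59.0], [243.0, 201.0, 18.0, 27.0]]
top [] exp [167.4 165.1] top exp [154.  151.9] []
wrist [[258.6, 212.2]] exp [257.1 208.5] top exp [257.  333.8] [[217.0, 194.0, 74.0, 161.0]]
```

View pics/v1.png

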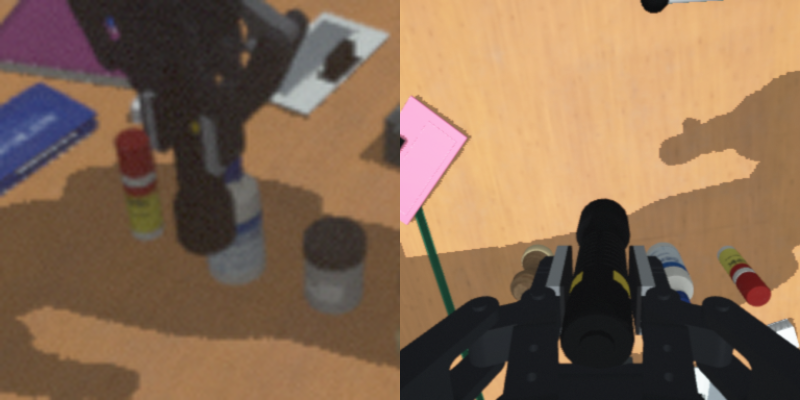

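The torch hangs upright in the grip with its lens clear of the bottles. In the wrist pane the head is near (600,220). It matches the expected lens position within about 2 mm. Next I carry it over the jar to the orange tile.

>>> arm_command(deltas=[[[-1,0,0],[0,0,0],2],[[-2,0,0],[0,0,0],2],[[-3,0,0],[0,0,0],2],[[-3,0,0],[0,0,0],2],[[-3,0,0],[0,0,0],2],[[-3,0,0],[0,0,0],2],[[-3,0,0],[0,0,0],2],[[-3,0,0],[0,0,0],2],[[-3,0,0],[0,0,0],2],[[-3,0,0],[0,0,0],2],[[-3,0,0],[0,0,0],2],[[-3,0.1,0],[0,0,0],2],[[-2,0,0],[0,0,0],2],[[-1.2,0,0],[0,0,0],2],[[0,0,0],[0,0,0],2],[[0,0,0],[0,0,0],2],[[0,0,0],[0,0,0],2]])

```text
clock: 22.55
position: [0.4561, -0.1976, 0.3873]
tool_rot: [-3.14, -0.0, 1.436]
force: [0.8, 0.6, -1.3]
grip_width: 0.0273
finger_force: 34.0
```

```bash
cat >> v.py <<'E'
def orange(p,n):
    hsv=cv2.cvtColor(p["frame"],cv2.COLOR_RGB2HSV); m=cv2.inRange(hsv,(3,170,100),(14,255,255)); c,l,s,ce=cv2.connectedComponentsWithStats(m)
    for i in np.argsort(-s[1:,4])[:2]+1: print(n,s[i].tolist(),atz(p,ce[i],.0105,st).round(4))
for n,p in P.items(): orange(p,n); print("exp px",proj(p,(.4555,-.1995,.0105),st).round(1),[(np.round(m["at"],1).tolist(),atz(p,m["at"],.0105,st).round(4)[:2].tolist()) for m in bot.mark_of("face_orange",p)][:1])
E
python3 v.py v2.png
```

```text
22.55 [ 0.4561 -0.1976  0.3873] [-3.14  -0.     1.436] 0.027316489084912254 33.9661836643063 [ 0.8  0.6 -1.3]
expected lens 0.45605426034223545 -0.19764155768606453 0.15425177776572194
side [[300.5, 113.4]] exp [301.2 116.5] top exp [304.6  70. ] [[295.0, 68.0, 15.0, 50.0]]
top [[330.8, 189.5], [220.0, 213.3]] exp [331.1 190.9] top exp [344.7 181.7] []
wrist [[259.4, 215.2]] exp [256.8 208.7] top exp [256.7 334. ] [[219.0, 192.0, 69.0, 163.0]]
side [294, 161, 9, 6, 41] [ 0.4545 -0.1993  0.0105]
side [190, 179, 4, 2, 4] [ 0.6837 -0.0312  0.0105]
exp px [298.1 163.8] [([298.2, 162.5], [0.457, -0.2049])]
top [317, 196, 7, 8, 45] [ 0.4558 -0.2007  0.0105]
exp px [319.6 199.4] [([317.5, 201.3], [0.4505, -0.1942])]
wrist [246, 152, 22, 23, 386] [ 0.4555 -0.199   0.0105]
wrist [466, 341, 7, 7, 42] [ 0.7107 -0.49    0.0105]
exp px [256.6 163.5] [([258.5, 163.4], [0.4577, -0.1997])]
```

>>> arm_command(deltas=[[[0,-0.1,1.5],[0,0,0],2],[[0,0,2],[0,0,0],2],[[0,0,2],[0,0,0],2],[[0,0,2],[0,0,0],2],[[0,0,1.5],[0,0,0],2],[[0,0,0.5],[0,0,0],2],[[0,0,0],[0,0,0],2],[[0,0,0],[0,0,0],2],[[0,0,0],[0,0,0],2]])

```text
clock: 24.05
position: [0.4549, -0.1986, 0.293]
tool_rot: [-3.141, 0.0, 1.435]
force: [0.5, 0.6, -0.7]
grip_width: 0.0273
finger_force: 34.0
```

```bash
python3 v.py v3.png; cat > y.py <<'E'
from h import *
# torch silhouette (dark) edges vs model, tested in the side view and wrist view near the lens
st=bot.observe(); X=np.array(st["position"]); zl=X[2]-.233
W=bot.grab_frame("wrist"); g=cv2.cvtColor(W["frame"],cv2.COLOR_RGB2GRAY)
for dx,dy in((0,0),(.001,-.002),(.001,-.004)):
    ring=np.array([proj(W,(X[0]+dx+.016*np.cos(a),X[1]+dy+.016*np.sin(a),z),st) for z in(zl,zl+.028) for a in np.linspace(0,2*np.pi,60)])
    print(dx,dy,"cols",ring[:,0].min().round(1),ring[:,0].max().round(1),"toprow",ring[:,1].min().round(1))
m=(g<45).astype(np.uint8); 
for r in range(176,232,4):
    c=np.where(m[r,200:320])[0]+200; print(r,(c.min(),c.max(),len(c)) if len(c) else None)
E
python3 y.py
```

```text
24.05 [ 0.4549 -0.1986  0.293 ] [-3.141  0.     1.435] 0.02733387688804746 33.99371934690862 [ 0.5  0.6 -0.7]
expected lens 0.45488300949399796 -0.19857528242947803 0.05996651917027976
side [[300.7, 146.0]] exp [299.3 148.7] top exp [302.4 108.3] [[294.0, 109.0, 14.0, 45.0]]
top [[323.7, 196.6]] exp [323.  197.1] top exp [333.8 190. ] [[315.0, 190.0, 11.0, 13.0]]
wrist [[257.2, 211.3], [438.0, 157.9]] exp [256.5 208.5] top exp [256.4 333.9] [[218.0, 189.0, 72.0, 167.0]]
side [294, 161, 9, 6, 41] [ 0.4545 -0.1993  0.0105]
side [192, 179, 4, 5, 7] [ 0.6782 -0.0294  0.0105]
exp px [298.1 163.8] [([299.2, 166.1], [0.4494, -0.191])]
top [317, 197, 6, 7, 25] [ 0.4534 -0.198   0.0105]
top [429, 121, 3, 3, 6] [ 0.6691 -0.4942  0.0105]
exp px [319.6 199.4] [([321.0, 201.9], [0.4492, -0.2031])]
wrist [243, 173, 30, 23, 479] [ 0.4559 -0.1959  0.0105]
exp px [257.3 187.8] [([257.9, 187.6], [0.456, -0.1994])]
0 0 cols 230.4 283.3 toprow 186.5
0.001 -0.002 cols 232.5 285.3 toprow 189.1
0.001 -0.004 cols 233.1 285.6 toprow 191.9
176 (np.int64(220), np.int64(293), 42)
180 (np.int64(220), np.int64(293), 36)
184 (np.int64(220), np.int64(292), 34)
188 (np.int64(220), np.int64(292), 32)
192 (np.int64(223), np.int64(292), 45)
196 (np.int64(221), np.int64(292), 64)
200 (np.int64(221), np.int64(291), 70)
204 (np.int64(221), np.int64(290), 70)
208 (np.int64(223), np.int64(291), 69)
212 (np.int64(221), np.int64(291), 71)
216 (np.int64(221), np.int64(294), 72)
220 (np.int64(221), np.int64(294), 72)
224 (np.int64(222), np.int64(294), 67)
228 (np.int64(234), np.int64(283), 50)
```

>>> arm_command(deltas=[[[0.1,0,0.5],[0,0,0],2],[[0,0,0.8],[0,0,0],2],[[0,0,0.8],[0,0,0],2],[[0,0,0.8],[0,0,0],2],[[0,0,0.5],[0,0,0],2],[[0,0,0.3],[0,0,0],2],[[0,0,0],[0,0,0],2],[[0,0,0],[0,0,0],2],[[0,0,0],[0,0,0],2],[[0,0,0],[0,0,0],2]])

```text
clock: 25.7
position: [0.4548, -0.1975, 0.2554]
tool_rot: [-3.14, 0.0, 1.435]
force: [0.0, 0.1, -1.2]
grip_width: 0.0273
finger_force: 34.0
```

```bash
python3 v.py v4.png; python3 - <<'E'
from h import *
S=bot.grab_frame("side");T=bot.grab_frame("top")
for k in("lid","blower","lens_cleaner","vial_2"):
    print(k,[(n,atz(p,m["at"],0).round(3)[:2].tolist()) for n,p in(("S",S),("T",T)) for m in bot.mark_of(k,p)[:2]])
E
```

```text
25.7 [ 0.4548 -0.1975  0.2554] [-3.14   0.     1.435] 0.027289325059839727 33.99549018373364 [ 0.   0.1 -1.2]
expected lens 0.4548059583199269 -0.19751638900358495 0.02243210047130348
side [[297.6, 159.5]] exp [298.3 160.6] top exp [301.2 122.3] [[291.0, 122.0, 17.0, 42.0], [270.0, 148.0, 47.0, 47.0]]
top [[320.0, 199.2]] exp [319.7 199.1] top exp [329.5 192.5] [[316.0, 194.0, 8.0, 10.0]]
wrist [[260.0, 213.5]] exp [256.7 208.6] top exp [256.6 333.9] [[220.0, 190.0, 69.0, 164.0]]
side [294, 163, 9, 4, 25] [ 0.4526 -0.1955  0.0105]
side [191, 181, 4, 4, 6] [ 0.6761 -0.0212  0.0105]
exp px [298.1 163.8] [([297.8, 163.6], [0.4564, -0.1999])]
top [474, 137, 3, 3, 4] [ 0.6294 -0.6098  0.0105]
top [430, 122, 2, 2, 3] [ 0.6687 -0.4955  0.0105]
exp px [319.6 199.4] [([322.0, 199.6], [0.4552, -0.2057])]
wrist [245, 188, 24, 8, 49] [ 0.4555 -0.1883  0.0105]
exp px [258. 205.] []
lid [('S', [0.612, -0.197]), ('S', [0.295, 0.194]), ('T', [0.601, -0.202]), ('T', [0.456, -0.201])]
blower [('S', [0.72, -0.17]), ('T', [0.721, -0.175])]
lens_cleaner [('S', [0.559, 0.043]), ('T', [0.56, 0.035])]
vial_2 [('S', [0.478, 0.037]), ('S', [0.6, -0.218]), ('T', [0.49, 0.034])]
```

All checks agree: the lens is about 12 mm above the tile and within 2-3 mm of centre, with no contact force. I'm handing it in.

```bash
python3 -c "
from workcell import bot
print(bot.job_done())"
```

```text
the job is handed in; nothing more can be done
None
```

The job is handed in, verdict not shown: the lid lies flat, right way up and let go behind the case, and the torch hovers lens down in the grip about 12 mm above the orange tile and within about 3 mm of its centre; I measured no contact force, and the blower, lens cleaner and jar had not moved (stamp and glue stick not re-checked).

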